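# Slide the square reagent bottles home in the feed rack

### The job

Two square white reagent bottles have stuck partway down the sloped chutes of the feed rack. Slide each one down its own chute until it rests against the stop at the low end, keeping it standing on the chute floor all the way, and let go. Leave the round jar in the third chute where it stands.

Things in the scene. Friction and masses are not known exactly. Their poses are not given: they have to be found in the camera images.
- rack: fixed rack of 3 like dark steel chutes, sloping 12 deg down away from robot. Origin: middle chute's floor centre line, at uphill face of its stop, 20 mm above bench. x: downhill along chutes; y: level, across; z: square to floors. All floors at z=0, stops at x=0 (24 high, 6 thick). Chute centres y=-76, 0, 76 mm; 203 long, 64 wide inside; side walls 18 high, 4 thick. Place, yaw vary
- bottle_a: square white plastic bottle in one chute (varies), sides along it: body 54x54 mm, 44 high, round grey cap 36 wide at 54-70 height; 0.1-0.21 kg. Origin: centre of underside; x down the chute, z up through cap. Starts 60-105 mm short of the stop, held by friction; 1-2 N slides it, upright if pushed below 35 mm height. Against the stop its origin is at x=-27 mm in the rack's frame
- bottle_b: second square white bottle, the same as bottle_a in size, origin, start and behaviour, in another chute
- round_jar: round white plastic jar, body 54 mm in diameter and 44 mm high, with the same grey cap to 70 mm height, standing in the remaining chute; not to be moved. Origin: centre of the underside, z up
Mind the look-alikes: they are no part of the job. Leave any blue or red look-alike of the bottle_b alone. What is shaped like the bottle_a but turquoise is not meant.

How it is judged:
By the outcome, as a careful person would: the job done as asked, in the order asked, and still so for the second after the job is handed in, with the robot touching nothing.
It also fails if it takes over 45 s, if anything falls off the work surface, if the arm or the gripper's body presses on something with over 40 N, if the wrist force passes 120 N, or if a joint passes its speed limit or range.

### The arm

A 6-joint arm with a two-finger parallel gripper is mounted at the origin on the work surface. World frame = base frame: x ahead of the robot, y to its left, z up, the work surface at z = 0. Lengths are in m, angles in rad, forces in N, time in s.
With the tool pointing down it reaches from about 0.25 to 0.725 m from the base axis. Payload 4 kg.
Tool frame: the origin (TCP) lies on the centre line of the jaws, within the pads' length; the fingertips stand 17 mm ahead of it and the grasp point (between the pads) lies 2 mm behind it; z points along the fingers, y is the line along which they close (so a half turn about z gives the same grasp; the last joint's range is limited). The gripper opens to 85 mm and grips with 20 to 120 N. Pads are 22 mm wide; open, the fingers measure 114 mm over their backs; the gripper's body (76 mm by 85 mm) begins 54 mm behind the grasp point. The pads swing forward as they close: fully open they stand 13 mm farther back than shut.
Start: joints at [1.158, 0.241, 0.005, 1.335, 0, 1.571], TCP at [0.201, 0.458, 0.248] pointing down, gripper open.
Joint ranges: [-2.72, 2.72], [-1.05, 1.87], [-1.09, 1.28], [-1.99, 2.15], [-1.42, 1.44], [-3.14, 3.14]. Speed limits (rad/s): [2.79, 2.79, 3.14, 3.14, 3.14, 3.14].

### API

Orientations are given as a unit quaternion [x, y, z, w].
In Python, from workcell import bot, camera, get_calibration gives the robot as it stands.
- The arm moves only by the tool apply_moves, never from a script. Its argument "steps" is a list of rows, each a list of 3 entries, a list of its own where there are three numbers: the shift along the tool's x, y, z as a fraction of full scale, then the turn, a rotation vector about the tool's x, y, z as a fraction of full scale, then the opening, from 0 (shut) to 1 (fully open). A call has exactly 8 rows; each row shifts and turns the commanded pose from where the row before left it, along the tool's axes as they then stand; what a row does not reach is not made up. Full scale, the value 1, is 20 cm for a shift and pi rad for a turn. A row lasts 1/12 s, in which the tool goes at most 41.7 mm and 7.16 degrees, less where a joint would pass 70% of its speed; a pose out of reach is approached as far as the arm can. A call with a number of a shift or a turn outside -1 to 1 is refused whole. A call with a gripper value outside its range is refused whole. The fingers move at their own pace and stop on an object; the grip force is fixed at half the most. Time passes only in rows, so rows that do not move let the fingers close, or fill a call up. It gives the time, the measured TCP pose, the force, the opening and the grip force at its end, in the units of the state.
- bot.get_obs(): the state, without advancing time (a new reading comes with each control period).
- camera(name): name is "scene" or "top"; returns (picture, depth): 420x560x3 uint8, red, green, blue; 420x560 float32, m along the optical axis (not along the pixel's ray), 0 where there is no reading.
- get_calibration(name): a dict with "fov_y" (degrees; the focal length in pixels is half the picture's height over the tangent of half this angle, whatever the lens; pixels are square), "cx", "cy" (the principal point, pixels), "dist_coeffs" ([k1, k2, p1, p2, k3] as OpenCV has them; the pictures are not rectified), "rvec" (rotation vector, rad) and "tvec" (3), from world to camera coordinates, as OpenCV has them. Camera axes: x right, y down, z forward; pixel columns grow to the right and rows downward; lengths in m; the calibration is good to about 2 mm. A picture is of the moment at which its call begins. get_calibration takes no time and is no camera call.
- bot.job_done(): hands the job in; it is judged then, once.
The state is a dict: "clock": time; "joint_pos": joint angles; "joint_vel": joint speeds; "tau": joint torques, N m; "eef_pos": TCP position; "tool_rot": TCP orientation; "ft_force": force on the tool from outside, world axes, zero at the start; "ft_torque": the same for the moment, N m; "grip_width": finger opening in m; "grasp_force": force on a finger pad.
Only numpy, scipy, OpenCV 4.12 (cv2) and the standard library are available. Lean on these libraries where they do the work, as an engineer would, in place of code of your own. Each camera call takes 0.05 s, during which the arm holds its last target. There are 200 camera calls.

## Working session

There is one attempt and no reset: what is moved stays moved. The work goes in short steps, Python scripts to look and compute and a tool call to move; the robot and the scene stay as the last step left them, time stands still between calls to the robot, and variables do not carry over. Pictures are saved under pics/ and viewed, at most 10 in all, crops included, and the job is handed in when it is done.

Besides the shell and the picture viewer there is one more tool, called after "Request:" as name([rows], argument=value, ...), one row to a line, values as JSON. apply_moves: Moves the arm, as the interface text tells. Its arguments: {"type":"object","properties":{"steps":{"type":"array"}},"required":["steps"]}

```bash
mkdir -p pics; cat > h.py <<'E'
import numpy as np, cv2
from workcell import bot, camera, get_calibration
def cal(n):
    c=get_calibration(n); f=210/np.tan(np.radians(c["fov_y"])/2)
    K=np.array([[f,0,c["cx"]],[0,f,c["cy"]],[0,0,1]]); R=cv2.Rodrigues(np.array(c["rvec"],float))[0]
    return K,np.array(c["dist_coeffs"],float),R,np.array(c["tvec"],float).ravel(),np.array(c["rvec"],float)
def cloud(n,d):
    K,D,R,t,_=cal(n); v,u=np.mgrid[:420,:560]
    p=cv2.undistortPoints(np.stack([u,v],-1).reshape(-1,1,2).astype(float),K,D).reshape(420,560,2)
    P=np.dstack([p*d[...,None],d]); W=(P-t)@R; W[d==0]=np.nan
    return W
def proj(n,P):
    K,D,R,t,r=cal(n); return cv2.projectPoints(np.array(P,float).reshape(-1,3),r,t,K,D)[0].reshape(-1,2)
E
python3 - <<'E'
from h import *
for n in("scene","top"):
    p,d=camera(n); np.savez(f"{n}0.npz",p=p,d=d); cv2.imwrite(f"pics/{n}0.png",p[...,::-1])
    W=cloud(n,d); print(n,(d>0).mean(),np.nanpercentile(W.reshape(-1,3),[1,50,99],axis=0).round(3))
print(bot.get_obs())
E
```

```text
scene 0.9961267006802721 [[-1.023 -1.763 -0.15 ]
 [ 0.486 -0.128  0.   ]
 [ 0.994  0.346  0.272]]
top 0.995812074829932 [[ 0.169 -0.608 -0.003]
 [ 0.54  -0.073  0.001]
 [ 0.947  0.442  0.093]]
{'clock': 0.1, 'joint_pos': array([ 1.15802810e+00,  2.41353731e-01,  3.87760399e-03,  1.33521288e+00,
       -3.89210947e-05,  1.57081073e+00]), 'joint_vel': array([ 0.00058964, -0.00118567,  0.00363313,  0.00203891,  0.00055866,
        0.00115256]), 'tau': array([-1.67131613e-03, -3.73138690e+01,  2.53009433e+01,  1.08083218e-02,
       -1.71646629e-04,  3.15882787e-07]), 'eef_pos': array([0.20037098, 0.45751714, 0.24750104]), 'tool_rot': array([ 2.04929034e-01,  9.78776376e-01, -9.30247445e-04, -1.74871984e-04]), 'ft_force': array([ 0.41489497, -0.27033121, -0.30925615]), 'ft_torque': array([-0.00744842, -0.03573001,  0.04383911]), 'grasp_force': 0.0, 'grip_width': 0.08570685542031443}
```

View pics/top0.png

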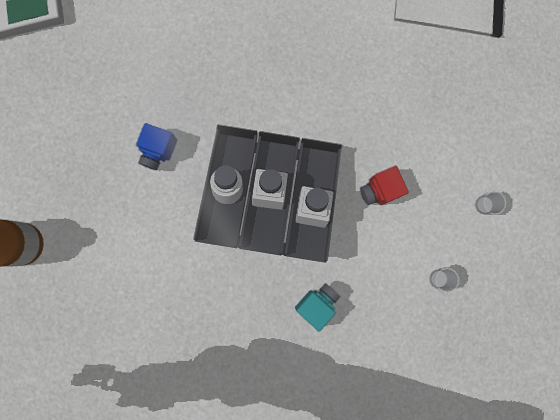

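View pics/scene0.png

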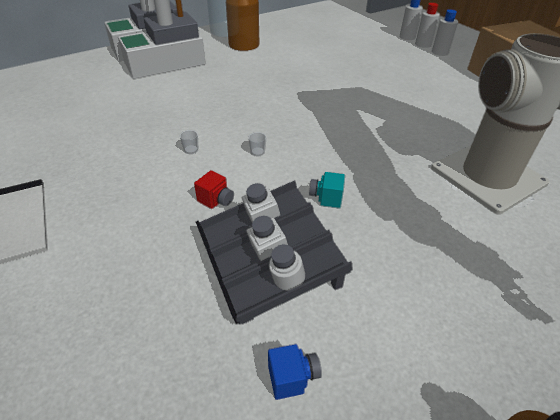

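The top picture shows the rack with its low end upwards. Round jar is at (226,182) in the left chute; the square white bottles are at (270,187) in the middle and (315,205) in the right one. The blue (155,145), red (388,186) and turquoise (317,308) items lie on the bench and are look-alikes to leave alone. I'll measure next.

```bash
cat >> h.py <<'E'
def rackT(q):
    x,y,yaw=q; a=np.radians(12); c,s=np.cos(yaw),np.sin(yaw)
    R=np.array([[c,-s,0],[s,c,0],[0,0,1]])@np.array([[np.cos(a),0,np.sin(a)],[0,1,0],[-np.sin(a),0,np.cos(a)]])
    return R,np.array([x,y,.02])
E
python3 - <<'E'
from h import *
from scipy.optimize import minimize
z=np.load("top0.npz"); p=z["p"];d=z["d"]; W=cloud("top",d)
g=p.max(2); v,u=np.mgrid[:420,:560]
m=(u>185)&(u<350)&(v>115)&(v<270)&(W[...,2]>.012)
m&=~np.isnan(W[...,2])
n,lab,st,_=cv2.connectedComponentsWithStats(m.astype(np.uint8)); m=lab==1+st[1:,4].argmax()
P=W[m]; r=cv2.minAreaRect((P[:,:2]*1000).astype(np.float32)); print(r, P[:,2].min())
# floor/wall fit by dark pts on rack model height map
dark=m&(g<70); F=W[dark]
def model(X):
    x,y=X[:,0],X[:,1]; h=np.zeros(len(X)); yy=np.abs(np.abs(y)-0)
    for k in(-110,-38,38,110): pass
    near=np.minimum.reduce([np.abs(y-k) for k in(-.110,-.038,.038,.110)])
    w=near<np.where(np.abs(np.abs(y)-.038)<.02,.006,.002)
    h[w]=.018; h[(x>0)]=.024; return h
def cost(q):
    R,t=rackT(q); X=(F-t)@R
    out=np.maximum(0,np.abs(X[:,1])-.112)+np.maximum(0,X[:,0]-.006)+np.maximum(0,-.203-X[:,0])
    return np.minimum(np.abs(X[:,2]-model(X)),.012).mean()+2*out.mean()
c=F[:,:2].mean(0); best=min((minimize(cost,[c[0]+.1*np.cos(w)+dx,c[1]+.1*np.sin(w),w],method="Nelder-Mead",options=dict(xatol=1e-5,fatol=1e-7,maxiter=2000,initial_simplex=None)) for w in(-.3,-.2,-.1,0,.1,.2) for dx in(-.005,.005)),key=lambda s:s.fun)
q=best.x; print(q,np.degrees(q[2]),best.fun); np.save("q.npy",q)
R,t=rackT(q); X=(F-t)@R
print(np.percentile(X,[.5,2,50,98,99.5],axis=0).round(4))
Xa=(W-t)@R
for nm,cy in(("R",-.076),("M",0),("L",.076)):
    for s in(1,):
        b=m&(np.abs(Xa[...,1]-cy)<.036)
        body=Xa[b&(np.abs(Xa[...,2]-.044)<.005)]; cap=Xa[b&(np.abs(Xa[...,2]-.070)<.004)]
        print(nm,"body",np.percentile(body,[1,99],axis=0).round(4).tolist(),"cap",np.percentile(cap,[1,99],axis=0).round(4).tolist(),"capmean",cap.mean(0).round(4))
im=p[...,::-1].copy(); im=cv2.resize(im[105:275,185:355],None,fx=3.4,fy=3.4)
for a in(-.203,.0,.006):
  for y in(-.112,-.108,-.044,-.032,.032,.044,.108,.112):
    uv=proj("top",t+R@np.array([a,y,.018])); cv2.circle(im,tuple(int(k) for k in ((uv[0]-[185,105])*3.4)),2,(0,255,255),-1)
cv2.imwrite("pics/fit.png",im)
E
```

```text
((569.3785400390625, -56.15473937988281), (224.99667358398438, 211.43284606933594), 79.92912292480469) 0.014994391452687198
[ 0.66113519 -0.0725257  -0.17584825] -10.075362295544538 0.004039112829812722
[[-0.2026 -0.1106 -0.0049]
 [-0.1967 -0.1085 -0.0019]
 [-0.0685 -0.008   0.0028]
 [ 0.0036  0.1082  0.0603]
 [ 0.0047  0.1085  0.0669]]
R body [[-0.1446, -0.1043, 0.0397], [-0.0913, -0.0507, 0.0489]] cap [[-0.1348, -0.0943, 0.0665], [-0.1013, -0.0611, 0.0735]] capmean [-0.1182 -0.0773  0.0707]
M body [[-0.1261, -0.0256, 0.0401], [-0.073, 0.028, 0.0489]] cap [[-0.1162, -0.0155, 0.0668], [-0.0824, 0.0174, 0.0734]] capmean [-0.0998  0.0012  0.0708]
L body [[-0.1303, 0.0482, 0.0397], [-0.0815, 0.0996, 0.0488]] cap [[-0.1214, 0.0572, 0.0665], [-0.0875, 0.0912, 0.0736]] capmean [-0.1051  0.0741  0.0707]
```

View pics/fit.png

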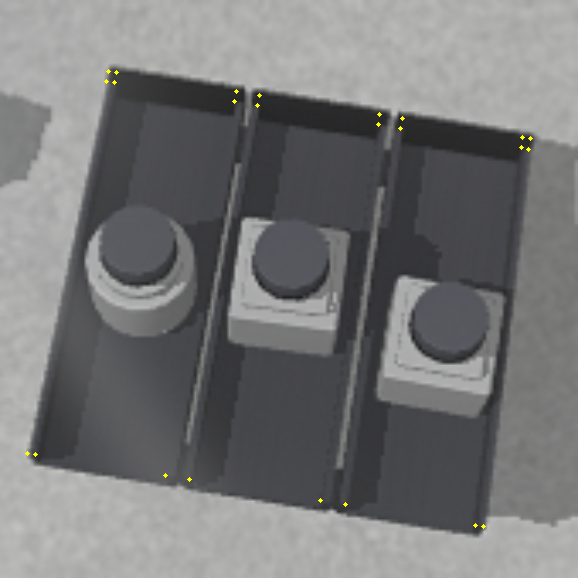

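The fit matches the rack edges, and the sizes check out (body about 54 mm, cap about 34–36 mm at z=70). The two square bottles with sharp corners in the middle and right chutes are the targets: crop (290,285) and (440,345). The round jar at (140,270) is not.

I'll push with a vertical shut gripper, so the tips lead and contact sits about 15 mm above the floor. Next I compute the waypoints.

```bash
cat >> h.py <<'E'
def tcp(x,y,h=.015,back=.011):  # TCP world so fingertip front edge is at rack x,y,height h
    R,t=rackT(np.load("q.npy")); w=t+R@np.array([x,y,h]); c,s=R[:2,0]/np.linalg.norm(R[:2,0])
    return w+np.array([-back*c,-back*s,.017])
def delta(P):  # shift from now, current tool axes, full-scale units
    from scipy.spatial.transform import Rotation as Ro
    o=bot.get_obs(); return (Ro.from_quat(o["tool_rot"]).inv().apply(P-o["eef_pos"])/.2).round(4)
E
python3 - <<'E'
from h import *
from scipy.spatial.transform import Rotation as Ro
for n,y,xs in(("R",-.0765,-.145),("M",.001,-.127)):
    for x in(xs-.022,xs,-.054): print(n,x,tcp(x,y).round(4))
P=tcp(-.167,-.0765); P[2]=.2; o=bot.get_obs()
print("from start in turned axes",(Ro.from_quat(o["tool_rot"])*Ro.from_rotvec([0,0,-.075*np.pi])).inv().apply(P-o["eef_pos"])/.2)
r=Ro.from_quat(o["tool_rot"])*Ro.from_rotvec([0,0,-.075*np.pi]);print(r.as_matrix()[:,0],rackT(np.load("q.npy"))[0][:,0])
E
```

```text
R -0.16699999999999998 [ 0.4792 -0.1179  0.0864]
R -0.145 [ 0.5003 -0.1217  0.0818]
R -0.054 [ 0.588  -0.1372  0.0629]
M -0.149 [ 0.5101 -0.0447  0.0827]
M -0.127 [ 0.5312 -0.0484  0.0781]
M -0.054 [ 0.6015 -0.0609  0.0629]
from start in turned axes [-1.87926937 -2.58589406  0.24152902]
[-9.84347468e-01  1.76238186e-01  4.03965494e-04] [ 0.9630631  -0.17112043 -0.20791169]
```

Request:
apply_moves([
  [[0, 0, 0], [0, 0, -0.0375], 0],
  [[0, 0, 0], [0, 0, -0.0375], 0],
  [[-0.11, -0.15, 0.014], [0, 0, 0], 0],
  [[-0.11, -0.15, 0.014], [0, 0, 0], 0],
  [[-0.11, -0.15, 0.014], [0, 0, 0], 0],
  [[-0.11, -0.15, 0.014], [0, 0, 0], 0],
  [[-0.11, -0.15, 0.014], [0, 0, 0], 0],
  [[-0.11, -0.15, 0.014], [0, 0, 0], 0],
])

```text
clock: 0.77
eef_pos: [0.2988, 0.2558, 0.2311]
tool_rot: [0.088, 0.996, -0.0, -0.0]
ft_force: [1.4, -0.2, -0.3]
grip_width: -0.0002
grasp_force: 0.0
```

Request:
apply_moves([
  [[-0.11, -0.15, 0.014], [0, 0, 0], 0],
  [[-0.11, -0.15, 0.014], [0, 0, 0], 0],
  [[-0.11, -0.15, 0.014], [0, 0, 0], 0],
  [[-0.11, -0.15, 0.014], [0, 0, 0], 0],
  [[-0.11, -0.15, 0.014], [0, 0, 0], 0],
  [[-0.11, -0.15, 0.014], [0, 0, 0], 0],
  [[-0.11, -0.15, 0.014], [0, 0, 0], 0],
  [[-0.11, -0.15, 0.014], [0, 0, 0], 0],
])

```text
clock: 1.43
eef_pos: [0.4299, -0.0116, 0.2088]
tool_rot: [0.089, 0.996, 0.0, -0.0]
ft_force: [0.8, 0.8, -0.2]
grip_width: 0.0001
grasp_force: 0.0
```

```bash
python3 - <<'E'
from h import *
o=bot.get_obs(); print(o["clock"],o["eef_pos"],o["grip_width"],delta(tcp(-.167,-.0765)))
E
```

```text
1.4333 [ 0.42985052 -0.01160615  0.20875488] 0.00014778553289746188 [-0.3368 -0.4796  0.6116]
```

Request:
apply_moves([
  [[-0.11, -0.16, 0], [0, 0, 0], 0],
  [[-0.11, -0.16, 0], [0, 0, 0], 0],
  [[-0.117, -0.16, 0], [0, 0, 0], 0],
  [[0, 0, 0.15], [0, 0, 0], 0],
  [[0, 0, 0.15], [0, 0, 0], 0],
  [[0, 0, 0.15], [0, 0, 0], 0],
  [[0, 0, 0.08], [0, 0, 0], 0],
  [[0, 0, 0], [0, 0, 0], 0],
])

```text
clock: 2.1
eef_pos: [0.4754, -0.1154, 0.0987]
tool_rot: [0.089, 0.996, 0.001, -0.005]
ft_force: [-0.5, -0.9, 0.4]
grip_width: -0.0001
grasp_force: 0.0
```

```bash
python3 - <<'E'
from h import *
print(bot.get_obs()["eef_pos"],delta(tcp(-.167,-.0765)))
p,d=camera("scene"); P=bot.get_obs()["eef_pos"]; im=p[...,::-1].copy()
uv=proj("scene",[P,P-[0,0,.017]]); u=uv[0].astype(int); print(uv)
x0,y0=np.clip(u[0]-70,0,420),np.clip(u[1]-60,0,300); im=cv2.resize(im[y0:y0+120,x0:x0+140],None,fx=5,fy=5,interpolation=cv2.INTER_CUBIC)
for k in uv: cv2.circle(im,tuple(int(a) for a in (k-[x0,y0])*5+2),3,(0,255,255),-1)
cv2.imwrite("pics/tip.png",im)
E
```

```text
[ 0.47540719 -0.1154299   0.09869331] [-0.0212 -0.0088  0.0613]
[[293.79986057 186.00529767]
 [293.44806578 192.83717021]]
```

View pics/tip.png

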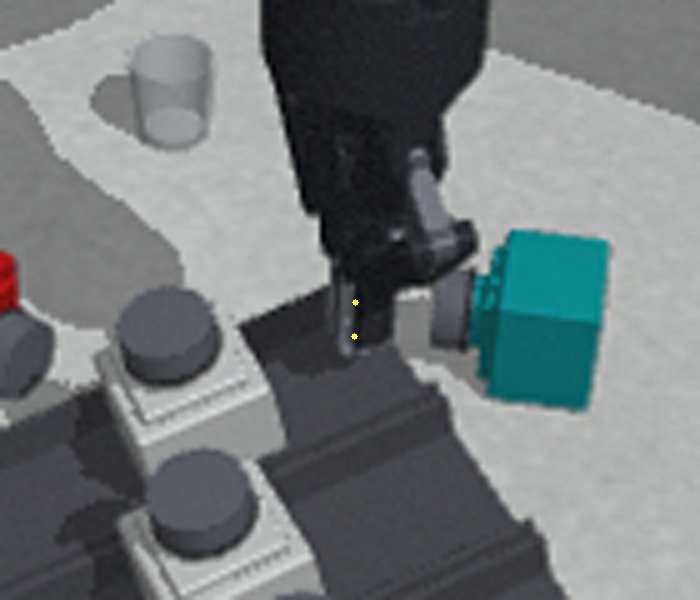

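```bash
python3 - <<'E'
from h import *
p,d=camera("scene"); W=cloud("scene",d)
from scipy.spatial.transform import Rotation as Ro
o=bot.get_obs(); X=Ro.from_quat(o["tool_rot"]).inv().apply((W.reshape(-1,3)-o["eef_pos"])).reshape(W.shape)*1000
R,t=rackT(np.load("q.npy")); H=((W-t)@R)[...,2]
for v in range(170,198,4):
    for u in (288,291,294,297,300,303,306,309,312,315): print(tuple(X[v,u].round().astype(int)),end=" ")
    print()
E
```

```text
(np.int64(-10), np.int64(-4), np.int64(-37)) (np.int64(-14), np.int64(17), np.int64(-54)) (np.int64(-8), np.int64(17), np.int64(-51)) (np.int64(-2), np.int64(17), np.int64(-50)) (np.int64(4), np.int64(16), np.int64(-47)) (np.int64(-2), np.int64(40), np.int64(-67)) (np.int64(-3), np.int64(51), np.int64(-75)) (np.int64(1), np.int64(55), np.int64(-77)) (np.int64(6), np.int64(56), np.int64(-76)) (np.int64(12), np.int64(56), np.int64(-74)) 
(np.int64(-9), np.int64(-4), np.int64(-28)) (np.int64(-9), np.int64(9), np.int64(-37)) (np.int64(-7), np.int64(16), np.int64(-42)) (np.int64(3), np.int64(7), np.int64(-32)) (np.int64(-10), np.int64(46), np.int64(-65)) (np.int64(-10), np.int64(56), np.int64(-73)) (np.int64(-6), np.int64(59), np.int64(-74)) (np.int64(-1), np.int64(60), np.int64(-73)) (np.int64(4), np.int64(60), np.int64(-71)) (np.int64(9), np.int64(61), np.int64(-71)) 
(np.int64(-8), np.int64(-6), np.int64(-16)) (np.int64(-9), np.int64(10), np.int64(-28)) (np.int64(-6), np.int64(14), np.int64(-30)) (np.int64(-9), np.int64(34), np.int64(-47)) (np.int64(-10), np.int64(46), np.int64(-56)) (
[... 1268 characters left out ...]
 (np.int64(8), np.int64(14), np.int64(2)) (np.int64(67), np.int64(-86), np.int64(103)) (np.int64(72), np.int64(-81), np.int64(101)) (np.int64(79), np.int64(-80), np.int64(102)) (np.int64(67), np.int64(-46), np.int64(70)) (np.int64(71), np.int64(-41), np.int64(68)) 
(np.int64(4), np.int64(-28), np.int64(46)) (np.int64(-7), np.int64(6), np.int64(14)) (np.int64(-4), np.int64(14), np.int64(8)) (np.int64(3), np.int64(12), np.int64(12)) (np.int64(23), np.int64(-13), np.int64(40)) (np.int64(62), np.int64(-75), np.int64(104)) (np.int64(67), np.int64(-71), np.int64(103)) (np.int64(62), np.int64(-48), np.int64(82)) (np.int64(68), np.int64(-46), np.int64(82)) (np.int64(72), np.int64(-40), np.int64(78))
```

Request:
apply_moves([
  [[-0.01, -0.008, 0.03], [0, 0, 0], 0],
  [[-0.01, 0, 0.03], [0, 0, 0], 0],
  [[-0.03, 0, 0.0064], [0, 0, 0], 0],
  [[-0.03, 0, 0.0064], [0, 0, 0], 0],
  [[-0.025, 0, 0.0053], [0, 0, 0], 0],
  [[-0.025, 0, 0.0053], [0, 0, 0], 0],
  [[-0.025, 0, 0.0053], [0, 0, 0], 0],
  [[0, 0, 0], [0, 0, 0], 0],
])

```text
clock: 2.87
eef_pos: [0.5107, -0.1233, 0.0853]
tool_rot: [0.088, 0.996, -0.0, 0.001]
ft_force: [0.0, -0.3, -0.9]
grip_width: -0.0001
grasp_force: 0.0
```

```bash
cat >> h.py <<'E'
def bottles():
    p,d=camera("top"); R,t=rackT(np.load("q.npy")); X=(cloud("top",d)-t)@R; g=p.max(2)
    for nm,cy in(("R",-.076),("M",0),("L",.076)):
        b=(np.abs(X[...,1]-cy)<.03)&(X[...,0]>-.16)&(X[...,0]<.02)
        for h,w in((.044,.005),(.07,.004)):
            B=X[b&(np.abs(X[...,2]-h)<w)]
            if len(B)>20: print(nm,h,len(B),np.percentile(B[:,:2],[1,99],axis=0).round(4).tolist(),B.mean(0).round(4))
    return p
E
python3 - <<'E'
from h import *
o=bot.get_obs();print(o["eef_pos"],o["ft_force"],"to end",delta(tcp(-.054,-.0765))); bottles()
E
```

```text
[ 0.51069709 -0.12333936  0.0853466 ] [ 0.04831544 -0.27344605 -0.92652653] to end [-3.925e-01 -3.000e-04  1.127e-01]
M 0.044 426 [[-0.126, -0.0256], [-0.0727, 0.028]] [-0.1068  0.0006  0.0449]
M 0.07 376 [[-0.1163, -0.0155], [-0.0822, 0.0175]] [-0.0998  0.0011  0.0707]
L 0.044 279 [[-0.1306, 0.0479], [-0.0823, 0.0997]] [-0.1144  0.0709  0.0445]
L 0.07 369 [[-0.1211, 0.0578], [-0.0873, 0.0909]] [-0.1049  0.0742  0.0708]
```

Request:
apply_moves([
  [[-0.03, 0, 0.0095], [0, 0, 0], 0],
  [[-0.03, 0, 0.0095], [0, 0, 0], 0],
  [[-0.03, 0, 0.0095], [0, 0, 0], 0],
  [[-0.03, 0, 0.0085], [0, 0, 0], 0],
  [[-0.03, 0, 0.0085], [0, 0, 0], 0],
  [[-0.03, 0, 0.0075], [0, 0, 0], 0],
  [[-0.03, 0, 0.0075], [0, 0, 0], 0],
  [[-0.03, 0, 0.0075], [0, 0, 0], 0],
])

```text
clock: 3.58
eef_pos: [0.5572, -0.1317, 0.0715]
tool_rot: [0.088, 0.996, 0.0, -0.0]
ft_force: [-0.8, 0.2, 0.8]
grip_width: -0.0003
grasp_force: 0.4
```

```bash
python3 - <<'E'
from h import *
o=bot.get_obs();print(o["eef_pos"],o["ft_force"],"to end",delta(tcp(-.054,-.0765)))
p,d=camera("scene"); cv2.imwrite("pics/push.png",cv2.resize(p[150:290,190:360,::-1],None,fx=4,fy=4))
E
```

```text
[ 0.55724986 -0.13168383  0.07150618] [-0.82098795  0.17016352  0.75850165] to end [-0.1562 -0.0002  0.043 ]
```

View pics/push.png

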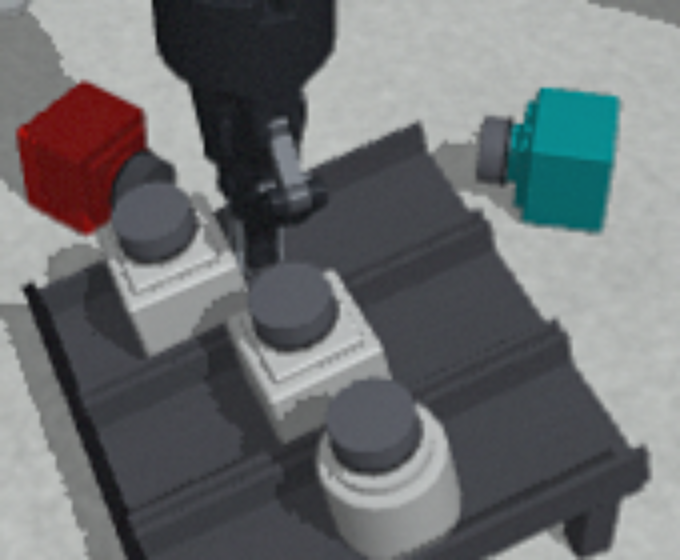

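The bottle is upright, at crop (165,270), and sliding down ahead of the fingers. I continue to the stop.

Request:
apply_moves([
  [[-0.025, 0, 0.0068], [0, 0, 0], 0],
  [[-0.025, 0, 0.0068], [0, 0, 0], 0],
  [[-0.025, 0, 0.0068], [0, 0, 0], 0],
  [[-0.025, 0, 0.0065], [0, 0, 0], 0],
  [[-0.02, 0, 0.005], [0, 0, 0], 0],
  [[-0.015, 0, 0.004], [0, 0, 0], 0],
  [[-0.01, 0, 0.002], [0, 0, 0], 0],
  [[0, 0, 0], [0, 0, 0], 0],
])

```text
clock: 4.3
eef_pos: [0.5857, -0.1368, 0.064]
tool_rot: [0.088, 0.996, -0.0, 0.0]
ft_force: [0.4, -0.6, -0.4]
grip_width: 0.0003
grasp_force: 0.0
```

```bash
python3 - <<'E'
from h import *
o=bot.get_obs();print(o["eef_pos"],o["ft_force"],"to end",delta(tcp(-.054,-.0765))); bottles()
E
```

```text
[ 0.58567831 -0.136775    0.06403559] [ 0.37436702 -0.60417246 -0.41643953] to end [-0.0118 -0.0002  0.0057]
M 0.044 395 [[-0.1264, -0.0256], [-0.0737, 0.028]] [-0.1088  0.0024  0.0448]
M 0.07 371 [[-0.116, -0.0155], [-0.0816, 0.0174]] [-0.0995  0.001   0.0709]
L 0.044 275 [[-0.1302, 0.0478], [-0.082, 0.0998]] [-0.1142  0.0708  0.0447]
L 0.07 376 [[-0.1214, 0.0574], [-0.0877, 0.0908]] [-0.1052  0.0741  0.0708]
```

Request:
apply_moves([
  [[-0.005, 0, 0.002], [0, 0, 0], 0],
  [[-0.005, 0, 0.002], [0, 0, 0], 0],
  [[-0.005, 0, 0.001], [0, 0, 0], 0],
  [[-0.004, 0, 0.001], [0, 0, 0], 0],
  [[0, 0, 0], [0, 0, 0], 0],
  [[0, 0, 0], [0, 0, 0], 0],
  [[0, 0, 0], [0, 0, 0], 0],
  [[0, 0, 0], [0, 0, 0], 0],
])

```text
clock: 5.02
eef_pos: [0.589, -0.1374, 0.063]
tool_rot: [0.088, 0.996, -0.0, 0.0]
ft_force: [-0.4, 0.6, 0.1]
grip_width: 0.0002
grasp_force: 0.0
```

Request:
apply_moves([
  [[-0.005, 0, 0.001], [0, 0, 0], 0],
  [[-0.005, 0, 0.001], [0, 0, 0], 0],
  [[-0.003, 0, 0.0005], [0, 0, 0], 0],
  [[0, 0, 0], [0, 0, 0], 0],
  [[0, 0, 0], [0, 0, 0], 0],
  [[0, 0, 0], [0, 0, 0], 0],
  [[0, 0, 0], [0, 0, 0], 0],
  [[0, 0, 0], [0, 0, 0], 0],
])

```text
clock: 5.68
eef_pos: [0.5906, -0.1377, 0.0625]
tool_rot: [0.089, 0.996, 0.0, -0.001]
ft_force: [-5.6, 0.4, 4.3]
grip_width: -0.0
grasp_force: 3.1
```

Request:
apply_moves([
  [[0.03, 0, -0.006], [0, 0, 0], 0],
  [[0.07, 0, -0.015], [0, 0, 0], 0],
  [[0, 0, -0.17], [0, 0, 0], 0],
  [[0, 0, -0.17], [0, 0, 0], 0],
  [[0, 0, -0.17], [0, 0, 0], 0],
  [[0.126, 0.128, 0], [0, 0, 0], 0],
  [[0.126, 0.128, 0], [0, 0, 0], 0],
  [[0.126, 0.128, 0], [0, 0, 0], 0],
])

```text
clock: 6.35
eef_pos: [0.5117, -0.0449, 0.1697]
tool_rot: [0.089, 0.996, 0.0, 0.002]
ft_force: [-0.3, 0.7, -0.1]
grip_width: 0.0001
grasp_force: 0.0
```

```bash
python3 - <<'E'
from h import *
o=bot.get_obs();print(o["eef_pos"],o["ft_force"],"to pre",delta(tcp(-.149,.001))); p=bottles()
cv2.imwrite("pics/top1.png",cv2.resize(p[105:275,185:355,::-1],None,fx=3.4,fy=3.4))
E
```

```text
[ 0.51169842 -0.04489375  0.1696698 ] [-0.26498087  0.68716525 -0.06745929] to pre [ 0.0103 -0.0008  0.4351]
R 0.044 85 [[-0.0534, -0.105], [-0.0008, -0.0981]] [-0.0248 -0.102   0.0446]
```

View pics/top1.png

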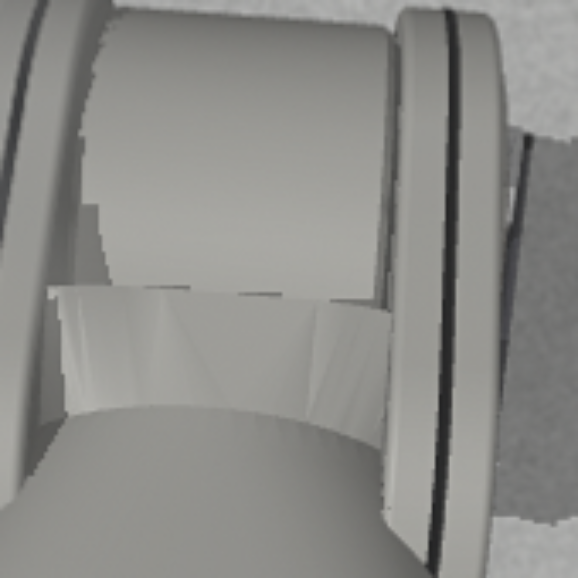

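The arm hides most of this view. The visible edge of the right bottle spans x = -53 to -1 mm, so it rests at the stop. Now the middle bottle.

Request:
apply_moves([
  [[0.01, 0, 0.14], [0, 0, 0], 0],
  [[0, 0, 0.14], [0, 0, 0], 0],
  [[0, 0, 0.12], [0, 0, 0], 0],
  [[0, 0, 0.034], [0, 0, 0], 0],
  [[-0.025, 0, 0.0053], [0, 0, 0], 0],
  [[-0.025, 0, 0.0053], [0, 0, 0], 0],
  [[-0.025, 0, 0.0053], [0, 0, 0], 0],
  [[-0.025, 0, 0.0053], [0, 0, 0], 0],
])

```text
clock: 7.07
eef_pos: [0.531, -0.049, 0.0792]
tool_rot: [0.089, 0.996, -0.0, 0.002]
ft_force: [-0.2, 0.0, -0.2]
grip_width: -0.0001
grasp_force: 0.0
```

```bash
python3 - <<'E'
from h import *
o=bot.get_obs();print(o["eef_pos"],o["ft_force"],"to end",delta(tcp(-.054,.001)))
p,d=camera("scene"); cv2.imwrite("pics/pushM.png",cv2.resize(p[150:290,190:360,::-1],None,fx=4,fy=4))
E
```

```text
[ 0.5310404  -0.0489639   0.07920759] [-0.15422914  0.01736211 -0.21990555] to end [-0.3572  0.0033  0.083 ]
```

View pics/pushM.png

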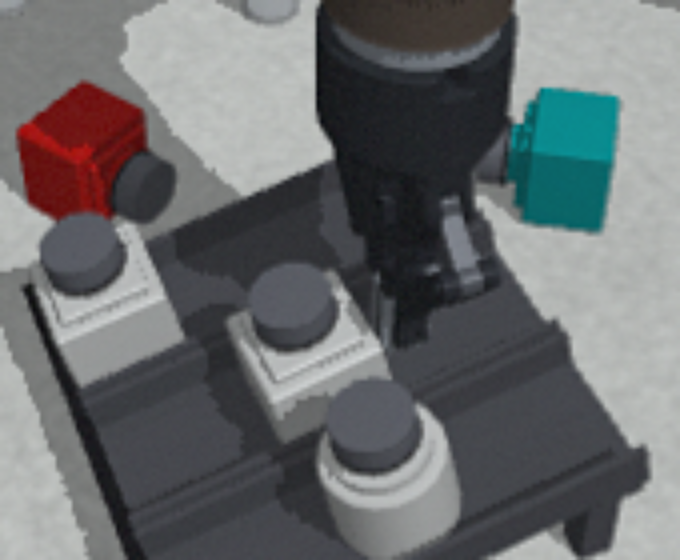

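The right bottle stands upright at the low end, crop (105,310). The fingers are just behind the middle bottle, crop (305,350). I push it down.

Request:
apply_moves([
  [[-0.028, 0.002, 0.0065], [0, 0, 0], 0],
  [[-0.028, 0, 0.0065], [0, 0, 0], 0],
  [[-0.028, 0, 0.0065], [0, 0, 0], 0],
  [[-0.028, 0, 0.0065], [0, 0, 0], 0],
  [[-0.028, 0, 0.0065], [0, 0, 0], 0],
  [[-0.028, 0, 0.0065], [0, 0, 0], 0],
  [[-0.028, 0, 0.0065], [0, 0, 0], 0],
  [[-0.028, 0, 0.0065], [0, 0, 0], 0],
])

```text
clock: 7.78
eef_pos: [0.5733, -0.0561, 0.067]
tool_rot: [0.088, 0.996, 0.0, -0.0]
ft_force: [-1.8, 0.5, 0.9]
grip_width: -0.0001
grasp_force: 0.7
```

Request:
apply_moves([
  [[-0.025, 0, 0.006], [0, 0, 0], 0],
  [[-0.025, 0, 0.006], [0, 0, 0], 0],
  [[-0.025, 0, 0.005], [0, 0, 0], 0],
  [[-0.022, 0, 0.005], [0, 0, 0], 0],
  [[-0.015, 0, 0.003], [0, 0, 0], 0],
  [[-0.01, 0, 0.002], [0, 0, 0], 0],
  [[-0.005, 0, 0.001], [0, 0, 0], 0],
  [[0, 0, 0], [0, 0, 0], 0],
])

```text
clock: 8.45
eef_pos: [0.598, -0.0606, 0.0615]
tool_rot: [0.088, 0.996, -0.0, 0.0]
ft_force: [0.2, -0.2, 0.2]
grip_width: -0.0
grasp_force: 0.0
```

```bash
python3 - <<'E'
from h import *
o=bot.get_obs();print(o["eef_pos"],o["ft_force"],"to end",delta(tcp(-.054,.001)))
E
```

```text
[ 0.59801194 -0.06057192  0.06151787] [ 0.151531   -0.16729151  0.23817668] to end [-0.0177  0.0014 -0.0069]
```

Contact with the stop came at about +2.6 mm past nominal last time, so I go about 6 mm more, slowly.

Request:
apply_moves([
  [[-0.007, 0, 0], [0, 0, 0], 0],
  [[-0.007, 0, 0], [0, 0, 0], 0],
  [[-0.006, 0, 0], [0, 0, 0], 0],
  [[-0.005, 0, 0.001], [0, 0, 0], 0],
  [[-0.004, 0, 0.001], [0, 0, 0], 0],
  [[0, 0, 0], [0, 0, 0], 0],
  [[0, 0, 0], [0, 0, 0], 0],
  [[0, 0, 0], [0, 0, 0], 0],
])

```text
clock: 9.12
eef_pos: [0.6036, -0.0616, 0.0613]
tool_rot: [0.088, 0.996, -0.0, 0.0]
ft_force: [-0.6, -0.4, -0.9]
grip_width: 0.0001
grasp_force: 0.2
```

Request:
apply_moves([
  [[-0.005, 0, 0.001], [0, 0, 0], 0],
  [[-0.004, 0, 0.001], [0, 0, 0], 0],
  [[0, 0, 0], [0, 0, 0], 0],
  [[0, 0, 0], [0, 0, 0], 0],
  [[0, 0, 0], [0, 0, 0], 0],
  [[0, 0, 0], [0, 0, 0], 0],
  [[0, 0, 0], [0, 0, 0], 0],
  [[0, 0, 0], [0, 0, 0], 0],
])

```text
clock: 9.78
eef_pos: [0.6039, -0.0617, 0.0611]
tool_rot: [0.088, 0.996, 0.0, -0.001]
ft_force: [-5.0, 0.1, 4.8]
grip_width: -0.0003
grasp_force: 3.2
```

Same signature as the first one: it is at the stop. I retreat, rise and move back clear of the camera.

Request:
apply_moves([
  [[0.03, 0, -0.006], [0, 0, 0], 0],
  [[0.07, 0, -0.015], [0, 0, 0], 0],
  [[0, 0, -0.17], [0, 0, 0], 0],
  [[0, 0, -0.17], [0, 0, 0], 0],
  [[0, 0, -0.19], [0, 0, 0], 0],
  [[0.11, 0.15, -0.1], [0, 0, 0], 0],
  [[0.11, 0.15, 0], [0, 0, 0], 0],
  [[0.11, 0.15, 0], [0, 0, 0], 0],
])

```text
clock: 10.45
eef_pos: [0.5381, 0.0421, 0.1933]
tool_rot: [0.09, 0.996, 0.001, 0.003]
ft_force: [0.1, 0.8, -0.5]
grip_width: -0.0002
grasp_force: 0.0
```

Request:
apply_moves([
  [[0.11, 0.15, 0], [0, 0, 0], 0],
  [[0.11, 0.15, 0], [0, 0, 0], 0],
  [[0.11, 0.15, 0], [0, 0, 0], 0],
  [[0.11, 0.15, 0], [0, 0, 0], 0],
  [[0.11, 0.15, 0], [0, 0, 0], 0],
  [[0.11, 0.15, 0], [0, 0, 0], 0],
  [[0.11, 0.15, 0], [0, 0, 0], 0],
  [[0.11, 0.15, 0], [0, 0, 0], 0],
])

```text
clock: 11.12
eef_pos: [0.405, 0.3105, 0.1912]
tool_rot: [0.088, 0.996, 0.001, 0.001]
ft_force: [0.2, 0.3, 0.4]
grip_width: 0.0001
grasp_force: 0.0
```

```bash
python3 - <<'E'
from h import *
p=bottles(); print(bot.get_obs()["ft_force"])
cv2.imwrite("pics/top2.png",p[...,::-1])
E
```

```text
R 0.044 410 [[-0.0544, -0.1046], [-0.0015, -0.0509]] [-0.0363 -0.0761  0.045 ]
R 0.07 338 [[-0.0443, -0.0941], [-0.011, -0.0612]] [-0.0281 -0.0776  0.0709]
M 0.044 402 [[-0.0544, -0.0266], [-0.0012, 0.027]] [-0.0363 -0.0002  0.0449]
M 0.07 346 [[-0.0443, -0.0168], [-0.0104, 0.0172]] [-0.0278  0.0001  0.0708]
L 0.044 284 [[-0.1306, 0.048], [-0.0819, 0.0996]] [-0.1146  0.0707  0.0447]
L 0.07 374 [[-0.1213, 0.0578], [-0.0871, 0.0908]] [-0.1051  0.0741  0.0707]
[-1.17841572  3.16767049  0.69531624]
```

View pics/top2.png

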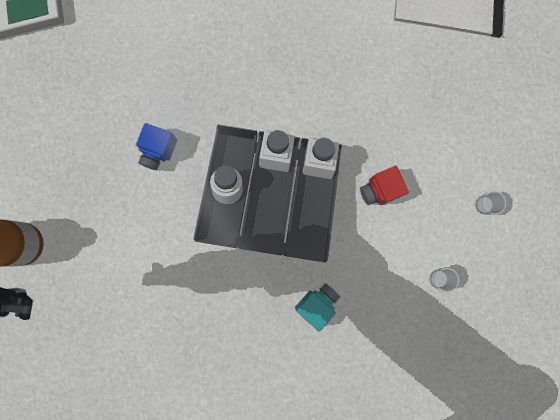

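Both bottles stand upright at the stops, at (277,148) and (321,158), and the jar at (226,182) hasn't moved. The arm is clear.

```bash
python3 -c "
from workcell import bot
print(bot.job_done())"
```

```text
the job is handed in; nothing more can be done
None
```

Both square white bottles are upright against their stops and released, the round jar and coloured look-alikes were left alone, and the job was handed in at about 11 s.

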